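# Pump the casting slab level and wedge it

### The job

The mould must stand level before casting: pump the stand's ratchet lever with full strokes, one tooth at a time, until the ball level on the slab is centred. Then take the tapered wooden wedge (not the straight batten), lay it flat and push it straight in, thin end first, under the slab's free lever end, in the half nearer the robot beside the lever, until it is snug. Do not push or lift the slab or mould directly, and leave everything else where it is.

Things in the scene. Friction and masses are not known exactly. Their poses are not given: they have to be found in the camera images.
- stand: Fixed steel frame; origin on the work surface under the slab's centre, axes X, Y, Z (Z up, yaw varies). Slab hinge along X at Y 150, Z 60; slab's free low end at Y -160. Lever pivot at X 70, Y -215, Z 60, between cheek plates 82 tall (X 41 to 99, Y -237 to -192). A floor bar 12 high lies at X 50 to 90; under the robot-side half (X below 0) the work surface is bare.
- slab: Hinged marble slab 240 (X) x 320 (Y) x 20; level, its underside is 50 and top 70 above the work surface. Origin on the hinge axis, mid thickness; axes as the stand's. On it: a strapped plaster mould 122 x 124, 105 tall, centred 70 from the hinge; the ball level; at the free end at X 70 an upright ratchet rack, 45 above the top. Stiff hinge: stays where left. Not to be pushed by hand.
- slab_tilt (a joint): Slab angle in rad: 0 level, negative with the free end low (starts -0.05 to -0.105), positive with the free end too high (limit 0.03). One rack tooth is 0.0219 rad, about 7 mm at the free end. It cannot be let down again with the lever.
- slab_edge (a point): Middle of the wedge's place: point on the slab's lower edge at its free end, X = -75 of the stand (robot-side half). 50 above the work surface when level.
- lever (a joint): Pump lever, rad: 0 = handle fully towards the slab (pawl down for the next tooth), 0.25 = pulled fully away, to -Y (slab lifted). Hard stops; stays where left; a pull takes about 7 N. A full return and pull lifts the slab one tooth (the first only part of one, or nothing); after any full pull the slab is a whole number of teeth from level, so full strokes end at level.
- lever_grip (a point): Centre of the lever's round rubber cross bar (T-handle): 22 across, 90 long along the stand's X, 180 from the pivot along the lever, about 239 above the work surface. The shaft below it is 14 (Y) x 12 (X). The lever is upright at joint value 0.125 and swings in the stand's Y-Z plane; the bar moves 45 mm a stroke. Take the bar across, from above.
- level_ball (a point): Dark steel ball, 18 across, of the ball level on the slab's top: it runs along the slab's Y in an open white channel 120 long towards the low end, about 8 mm for each tooth of tilt.
- level_mid (a point): Middle of the level's channel, between its two dark cross marks: the ball lies here (within 3 mm) when the slab is level.
- wedge: Loose wooden wedge, 180 long, 46 wide, flat below, 60 high at the thick end falling evenly to 32 at the thin end. Origin: centre of its underside; own x along its length to the thin end. 0.17 to 0.35 kg. It lies at one side of the stand, the batten at the other. Under the level slab it goes 116 in before it is snug; 64 stick out.
- wedge_tip (a point): Middle of the thin end's lower edge, 90 from the wedge's origin along its x.
- batten: Plain straight wooden block, 180 x 46 x 46, the same wood as the wedge but not tapered; leave alone. Origin: centre of its underside.
- jar: Closed glass jar, 70 across, 100 tall; leave alone. Origin: centre of its underside.
- bowl: Dark blue bowl, 150 across, 70 tall; leave alone. Origin: centre of its underside.
- mug: White mug, 76 across, 90 tall; leave alone. Origin: centre of its underside.
- vase: Terracotta vase, 100 across, 170 tall; leave alone. Origin: centre of its underside.
- tiles: Stack of terracotta tiles, 80 x 80 x 34; leave alone. Origin: centre of its underside.
Mind the look-alikes: they are no part of the job. What is shaped like the wedge but pink is not meant.

How it is judged:
On the way:
1. the slab is pumped level before the wedge is under it (value of joint slab_tilt between -0.01 and 0.01 rad and (y of wedge_tip in the frame of stand below -0.14 m or y of wedge_tip in the frame of stand above 0.14 m)), for 0.2 s.
At the end, for the whole second after the job is handed in: Slab level within 0.01 rad; wedge flat (0.06 rad), still, on the work surface, in the robot-side half of the free end (10 to 110 mm off the centre line), square to it within 0.2 rad, thin end at least 98 mm under (snug: 116) (value of joint slab_tilt between -0.01 and 0.01 rad and y of wedge_tip in the frame of stand between -0.062 and 0 m and x of wedge in the frame of stand between -0.11 and -0.01 m and angle between the x axis of wedge and the y axis of stand, either way round below 0.2 rad and angle between wedge's own z axis and vertical below 0.06 rad and height (world z) of wedge below 0.006 m and linear speed of wedge below 0.01 m/s); the robot touches nothing.
It fails at once if the robot pushes or lifts the slab or mould directly (over 3 N) (contact force between any of the fingers, the arm and slab above 3 N).
It fails at once if a bystander is moved by more than 30 mm (distance of any of batten, jar, bowl, mug, vase, tiles from where it was at the start of the episode above 0.03 m).
It also fails if it takes over 72 s, if anything falls off the work surface, if the arm or the gripper's body presses on something with over 40 N, if the wrist force passes 120 N, or if a joint passes its speed limit or range.

### The arm

A 6-joint arm with a two-finger parallel gripper is mounted at the origin on the work surface. World frame = base frame: x ahead of the robot, y to its left, z up, the work surface at z = 0. Lengths are in m, angles in rad, forces in N, time in s.
With the tool pointing down it reaches from about 0.35 to 0.775 m from the base axis. Payload 5.5 kg.
Tool frame: the origin (TCP) lies midway between the tips of the shut fingers; the grasp point (between the pads) lies arm.hold_point_z behind it (arm.hold_point_z is the distance from the TCP to the grasp point, in m); z points along the fingers, y is the line along which they close (so a half turn about z gives the same grasp; the last joint's range is limited). The gripper opens to 85 mm and grips with 20 to 120 N. Pads are 22 mm wide; open, the fingers measure 114 mm over their backs; the gripper's body (76 mm by 85 mm) begins 54 mm behind the grasp point. The pads swing forward as they close: fully open they stand 13 mm farther back than shut.
Start: joints at [1.092, 0.313, 0.046, 1.304, 0, 1.431], TCP at [0.191, 0.542, 0.231] pointing down, gripper open.
Joint ranges: [-2.76, 2.76], [-0.86, 1.69], [-1.03, 1.26], [-2.2, 2.34], [-1.47, 1.5], [-3.14, 3.14]. Speed limits (rad/s): [2.57, 2.57, 3.14, 3.14, 3.14, 3.14].

### API

Orientations are given as a unit quaternion [x, y, z, w].
In Python, from plant import arm gives the robot as it stands. The module is installed in compiled form; this text tells all that it offers.
- The arm moves only by the tool jog_arm, never from a script. Its argument "deltas" is a list of rows, each a list of 3 entries, a list of its own where there are three numbers: the opening, from -1 (shut) to 1 (fully open), then the shift along the world's x, y, z in m, then the turn, a rotation vector about the world's x, y, z in degrees. A call has 1 to 5 rows; each row is the pose to reach, as a shift and turn from the pose commanded when the call began; what a row does not reach only later rows make up. A row lasts 1/8 s, in which the tool goes at most 62.5 mm and 10.7 degrees, less where a joint would pass 70% of its speed; a pose out of reach is approached as far as the arm can. A call with a gripper value outside its range is refused whole. The fingers move at their own pace and stop on an object; the grip force is fixed at half the most. Time passes only in rows, so rows that repeat a pose let the fingers close. It gives the time, the measured TCP pose, the force, the opening and the grip force at its end, in the units of the state.
- arm.observe(): the state, without advancing time (a new reading comes with each control period).
- arm.camera(name): name is "scene" or "top"; returns the picture (400x640x3 uint8, red, green, blue); there is no depth.
- arm.camera_model(name): a dict with "fx", "fy", "cx", "cy" (pixels), "world_from_camera" (4x4, takes a point from camera to world coordinates). Camera axes: x right, y up, looking along -z (the intrinsics and any distortion apply to the point x, -y, -z); pixel columns grow to the right and rows downward; lengths in m; the calibration is good to about 2 mm. A picture is of the moment at which its call begins. camera_model takes no time and is no camera call.
- arm.close_job(): hands the job in; it is judged then, once.
The state is a dict: "time": time; "joints": joint angles; "joint_vel": joint speeds; "tau": joint torques, N m; "ee_pos": TCP position; "tool_rot": TCP orientation; "contact_force": force on the tool from outside, world axes, zero at the start; "moment": the same for the moment, N m; "opening": finger opening in m; "grasp_force": force on a finger pad.
Only numpy, scipy, OpenCV 4.12 (cv2) and the standard library are available. Lean on these libraries where they do the work, as an engineer would, in place of code of your own. Each camera call takes 0.05 s, during which the arm holds its last target. There are 200 camera calls.

## Working session

There is one attempt and no reset: what is moved stays moved. The work goes in short steps, Python scripts to look and compute and a tool call to move; the robot and the scene stay as the last step left them, time stands still between calls to the robot, and variables do not carry over. Pictures are saved under pics/ and viewed, at most 13 in all, crops included, and the job is handed in when it is done.

Besides the shell and the picture viewer there is one more tool, called after ">>>" by a JSON object that holds its "op" and its "data". jog_arm: Moves the arm, as the interface text tells. Its arguments: {"type":"object","properties":{"deltas":{"type":"array","items":{"type":"array"}}},"required":["deltas"]}

```bash
mkdir -p pics; cat > h.py <<'E'
import numpy as np, cv2
from plant import arm
def snap(n,f):
    im=arm.camera(n); cv2.imwrite('pics/'+f,cv2.cvtColor(im,cv2.COLOR_RGB2BGR)); return im
def ray(n,u,v):
    m=arm.camera_model(n); T=np.array(m['world_from_camera'])
    d=T[:3,:3]@np.array([(u-m['cx'])/m['fx'],-(v-m['cy'])/m['fy'],-1]); return T[:3,3],d
def onz(n,u,v,z):
    o,d=ray(n,u,v); return o+d*(z-o[2])/d[2]
def proj(n,p):
    m=arm.camera_model(n); T=np.array(m['world_from_camera'])
    c=T[:3,:3].T@(np.array(p)-T[:3,3]); return m['cx']+m['fx']*c[0]/-c[2], m['cy']-m['fy']*c[1]/-c[2]
E
python3 - <<'E'
from h import *
snap('scene','s0.png');snap('top','t0.png')
for n in('scene','top'):
    m=arm.camera_model(n);print({k:(np.round(v,3).tolist()) for k,v in m.items()})
s=arm.observe();print(s,arm.hold_point_z)
E
```

```text
{'fx': 409.69, 'fy': 409.69, 'cx': 320.036, 'cy': 198.221, 'world_from_camera': [[0.545, -0.53, 0.65, 1.289], [0.838, 0.323, -0.439, -0.535], [0.022, 0.784, 0.62, 0.915], [0.0, 0.0, 0.0, 1.0]]}
{'fx': 457.352, 'fy': 457.352, 'cx': 319.619, 'cy': 201.749, 'world_from_camera': [[0.021, 0.999, -0.044, 0.447], [-1.0, 0.021, -0.011, -0.025], [-0.011, 0.044, 0.999, 1.69], [0.0, 0.0, 0.0, 1.0]]}
{'time': 0.1, 'joints': array([ 1.09241656e+00,  3.13946693e-01,  4.50871765e-02,  1.30358261e+00,
       -1.63092620e-05,  1.43118778e+00]), 'joint_vel': array([ 0.00072997, -0.00214453,  0.00165467, -0.00137868,  0.00096626,
       -0.00089564]), 'tau': array([ 2.93112294e-03, -4.81723130e+01,  2.99245387e+01,  1.26998589e-02,
       -4.19190758e-05, -3.26645377e-08]), 'ee_pos': array([0.19089763, 0.54190849, 0.23048364]), 'tool_rot': array([ 1.68576723e-01,  9.85688192e-01, -7.86407169e-04, -2.42475930e-04]), 'contact_force': array([ 0.37346441,  0.53616639, -0.03558851]), 'moment': array([ 0.01953058, -0.01464397,  0.0231143 ]), 'grasp_force': 0.0, 'opening': 0.08513715553212835} 0.0187
```

View pics/s0.png

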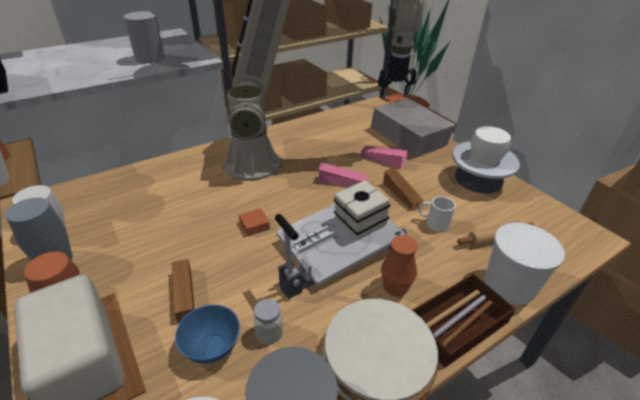

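View pics/t0.png

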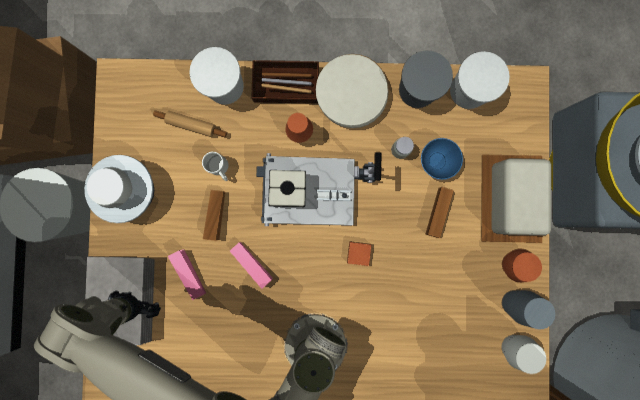

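The scene view shows the slab at about (340,240), the lever's T-bar at (287,227) and the ball level at (315,238). In the top view, the slab's free end is on the right (355,190) and the lever is at (370,172).

Wedge candidates in the top view: brown block (215,215), brown block (440,212), pink blocks (185,273) and (250,265), which are excluded. Next is a close crop of the two brown blocks and the lever and level.

```bash
python3 - <<'E'
import cv2,numpy as np
s=cv2.imread('pics/s0.png');t=cv2.imread('pics/t0.png')
c=lambda im,x,y,w=66,h=50:cv2.resize(im[y:y+h,x:x+w],(396,300),interpolation=cv2.INTER_CUBIC)
cv2.imwrite('pics/c0.png',np.vstack([np.hstack([c(s,372,163),c(s,150,265,)]),np.hstack([c(t,180,190),c(t,408,187)])]))
cv2.imwrite('pics/c1.png',cv2.resize(t[145:235,255:405],(800,480),interpolation=cv2.INTER_CUBIC))
E
```

```text
(no output)
```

View pics/c0.png

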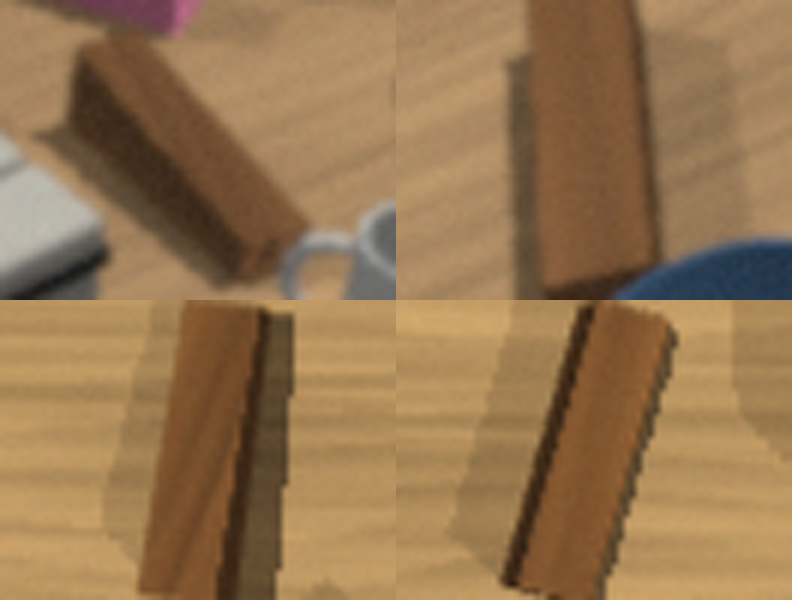

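View pics/c1.png

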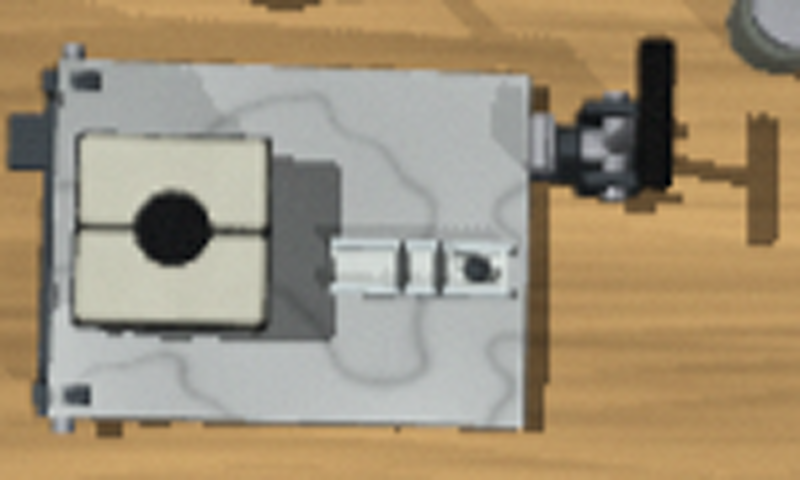

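```bash
cat >> h.py <<'E'
def fr(g,o,yaw): # world -> stand
    c,s=np.cos(yaw),np.sin(yaw); d=np.array(g)[:2]-o; return np.array([c*d[0]+s*d[1],-s*d[0]+c*d[1]])
E
python3 - <<'E'
from h import *
P=lambda x,y:(255+x/5.333,145+y/5.333)
a=.1
h=[onz('top',*P(x,y),.07)[:2] for x,y in((65,62),(52,415))]
f=[onz('top',*P(x,y),.07-.31*a)[:2] for x,y in((528,75),(522,427))]
print('hinge',h,'free',f,'w',np.linalg.norm(h[0]-h[1]),np.linalg.norm(f[0]-f[1]))
ex=(h[0]-h[1])+(f[0]-f[1]); ey=(h[0]+h[1]-f[0]-f[1])/2
print('yaws',np.degrees([np.arctan2(ex[1],ex[0]),np.arctan2(-ey[0],ey[1])]),'len',np.linalg.norm(ey))
o=(sum(h)+sum(f))/4; print('o',o)
yaw=np.arctan2(ex[1]+ -ey[0]*2,ex[0]+ey[1]*2);print('yaw',yaw)
print('bar ends',[np.round(fr(onz('top',*P(x,y),.239),o,yaw),4) for x,y in((655,42),(655,187),(655,112))],onz('top',*P(655,112),.239))
b=onz('top',*P(478,268),.06);m=onz('top',*P(421,268),.06);print('ball',fr(b,o,yaw),fr(m,o,yaw))
# brown blocks in top
im=cv2.imread('pics/t0.png');hsv=cv2.cvtColor(im,cv2.COLOR_BGR2HSV)
for nm,(x,y,w,hh) in {'L':(195,180,40,65),'R':(418,180,42,62)}.items():
    c=hsv[y:y+hh,x:x+w];mk=((c[...,0]<15)&(c[...,1]>120)&(c[...,2]>65)&(c[...,2]<165)).astype(np.uint8)
    cs,_=cv2.findContours(mk,0,2);k=max(cs,key=cv2.contourArea);r=cv2.minAreaRect(k)
    bx=cv2.boxPoints(r)+[x,y];print(nm,r,np.round([onz('top',u,v,.046)[:2] for u,v in bx],4).tolist())
E
```

```text
hinge [array([0.67532367, 0.18359281]), array([0.43952788, 0.18607184])] free [array([ 0.67698333, -0.12766063]), array([ 0.43800152, -0.12786666])] w 0.23580882048961108 0.23898190108317707
yaws [-0.2743012   0.01221635] len 0.31259597730740163
o [0.5574591  0.02853434]
yaw -0.0019452287113233165
bar ends [array([ 0.1134, -0.219 ]), array([ 0.0266, -0.2205]), array([ 0.0714, -0.2197])] [ 0.6284602  -0.19133751  0.239     ]
ball [-0.01353184 -0.12381896] [-0.01438704 -0.08571675]
L ((18.08108139038086, 35.01351547241211), (13.645115852355957, 48.66210174560547), 9.462322235107422) [[0.3806, 0.4123], [0.554, 0.389], [0.5469, 0.34], [0.3736, 0.3636]]
R ((21.369367599487305, 31.963153839111328), (14.560136795043945, 49.18364715576172), 15.751173973083496) [[0.4129, -0.3882], [0.5836, -0.4342], [0.5704, -0.4845], [0.3998, -0.4383]]
```

The left block's side face gets lower towards its far end, so it is the wedge: centre about (0.464, 0.376), thin end away from the robot at about −7.7°. The right block is uniform, so it is the batten. The ball is about 38 mm off the mid marks, about 5 teeth. The lever bar is at about (0.628, −0.191, 0.239).

Moving to the lever now.

>>> {"op": "jog_arm", "data": {"deltas": [[1, [0.03, -0.03, 0.05], [0, 0, 4]], [1, [0.05, -0.08, 0.09], [0, 0, 8]], [1, [0.08, -0.135, 0.1], [0, 0, 12]], [1, [0.115, -0.19, 0.1], [0, 0, 16]], [1, [0.145, -0.24, 0.1], [0, 0, 19.4]]]}}

```text
time: 0.72
ee_pos: [0.3337, 0.3058, 0.3314]
tool_rot: [-0.001, 1.0, 0.0, 0.0]
contact_force: [1.2, 0.9, -0.1]
opening: 0.0855
grasp_force: 0.0
```

>>> {"op": "jog_arm", "data": {"deltas": [[1, [0.03, -0.05, 0], [0, 0, 0]], [1, [0.06, -0.1, 0], [0, 0, 0]], [1, [0.09, -0.15, 0], [0, 0, 0]], [1, [0.12, -0.2, 0], [0, 0, 0]], [1, [0.15, -0.25, 0], [0, 0, 0]]]}}

```text
time: 1.35
ee_pos: [0.4836, 0.0556, 0.331]
tool_rot: [0.0, 1.0, 0.0, -0.0]
contact_force: [1.0, 0.2, -0.3]
opening: 0.0855
grasp_force: 0.0
```

>>> {"op": "jog_arm", "data": {"deltas": [[1, [0.03, -0.05, 0], [0, 0, 0]], [1, [0.06, -0.1, 0], [0, 0, 0]], [1, [0.09, -0.15, 0], [0, 0, 0]], [1, [0.12, -0.2, 0], [0, 0, 0]], [1, [0.142, -0.243, 0], [0, 0, 0]]]}}

```text
time: 1.98
ee_pos: [0.6258, -0.1877, 0.3302]
tool_rot: [0.0, 1.0, 0.0, -0.001]
contact_force: [0.9, -0.2, 0.8]
opening: 0.0852
grasp_force: 0.0
```

>>> {"op": "jog_arm", "data": {"deltas": [[1, [0.002, -0.003, -0.055], [0, 0, 0]], [1, [0.002, -0.003, -0.105], [0, 0, 0]], [-1, [0.002, -0.003, -0.107], [0, 0, 0]], [-1, [0.002, -0.003, -0.107], [0, 0, 0]], [-1, [0.002, -0.003, -0.107], [0, 0, 0]]]}}

```text
time: 2.6
ee_pos: [0.6287, -0.1891, 0.2277]
tool_rot: [-0.0, 1.0, -0.001, 0.003]
contact_force: [-0.9, -0.1, 0.4]
opening: 0.0321
grasp_force: 0.0
```

>>> {"op": "jog_arm", "data": {"deltas": [[-1, [0, 0, 0], [0, 0, 0]], [-1, [0, 0, 0], [0, 0, 0]]]}}

```text
time: 2.85
ee_pos: [0.6286, -0.1891, 0.2277]
tool_rot: [0.0, 1.0, -0.001, 0.003]
contact_force: [-0.0, -0.4, 6.5]
opening: 0.0199
grasp_force: 58.6
```

>>> {"op": "jog_arm", "data": {"deltas": [[-1, [0, 0.008, 0], [0, 0, 0]], [-1, [0, 0.016, 0], [0, 0, 0]], [-1, [0, 0.021, 0], [0, 0, 0]], [-1, [0, 0.021, 0], [0, 0, 0]]]}}

```text
time: 3.35
ee_pos: [0.6287, -0.1689, 0.2282]
tool_rot: [0.0, 1.0, -0.002, 0.003]
contact_force: [-1.3, -1.3, 8.6]
opening: 0.0197
grasp_force: 59.0
```

>>> {"op": "jog_arm", "data": {"deltas": [[-1, [0, 0.003, 0], [0, 0, 0]], [-1, [0, 0.006, 0], [0, 0, 0]], [-1, [0, 0.006, 0], [0, 0, 0]]]}}

```text
time: 3.72
ee_pos: [0.6287, -0.1632, 0.228]
tool_rot: [0.0, 1.0, -0.002, 0.003]
contact_force: [-0.8, -2.2, 7.1]
opening: 0.02
grasp_force: 59.1
```

>>> {"op": "jog_arm", "data": {"deltas": [[-1, [0, 0.003, 0], [0, 0, 0]], [-1, [0, 0.006, 0], [0, 0, 0]], [-1, [0, 0.006, 0], [0, 0, 0]]]}}

```text
time: 4.1
ee_pos: [0.6287, -0.1605, 0.2277]
tool_rot: [0.001, 1.0, -0.005, 0.003]
contact_force: [-0.1, -10.8, 3.8]
opening: 0.0197
grasp_force: 59.0
```

>>> {"op": "jog_arm", "data": {"deltas": [[-1, [0, -0.012, 0], [0, 0, 0]], [-1, [0, -0.024, 0], [0, 0, 0]], [-1, [0, -0.036, 0], [0, 0, 0]], [-1, [0, -0.048, 0], [0, 0, 0]], [-1, [0, -0.05, 0], [0, 0, 0]]]}}

```text
time: 4.72
ee_pos: [0.6286, -0.2032, 0.228]
tool_rot: [-0.001, 1.0, 0.002, 0.003]
contact_force: [0.1, 10.2, 10.1]
opening: 0.02
grasp_force: 61.0
```

>>> {"op": "jog_arm", "data": {"deltas": [[-1, [0, -0.002, 0], [0, 0, 0]], [-1, [0, -0.002, 0], [0, 0, 0]]]}}

```text
time: 4.97
ee_pos: [0.6286, -0.2044, 0.2278]
tool_rot: [-0.001, 1.0, 0.002, 0.003]
contact_force: [-0.3, 9.8, 9.6]
opening: 0.0201
grasp_force: 60.9
```

>>> {"op": "jog_arm", "data": {"deltas": [[-1, [0, -0.002, 0], [0, 0, 0]], [-1, [0, -0.004, 0], [0, 0, 0]], [-1, [0, -0.004, 0], [0, 0, 0]]]}}

```text
time: 5.35
ee_pos: [0.6285, -0.2054, 0.2277]
tool_rot: [-0.002, 1.0, 0.005, 0.003]
contact_force: [1.1, 16.2, 11.0]
opening: 0.0198
grasp_force: 61.1
```

```bash
cat >> h.py <<'E'
def ball(f):
    im=snap('top',f); g=cv2.resize(im[175:215,310:362],None,fx=8,fy=8,interpolation=cv2.INTER_CUBIC)
    cv2.imwrite('pics/z_'+f,g[...,::-1]); return g
E
python3 - <<'E'
from h import *
ball('t1.png')
E
```

```text
(no output)
```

View pics/z_t1.png

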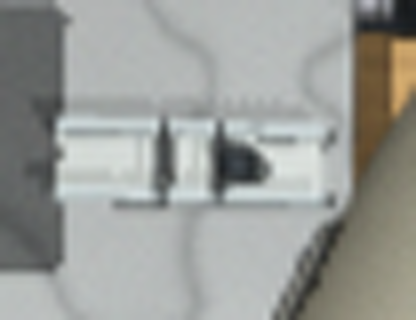

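The ball is now at zoom (245,163) and the marks are at x 163 and 218, so it is about 24 mm off, 3 teeth to go. Next is one full return and pull.

>>> {"op": "jog_arm", "data": {"deltas": [[-1, [0, 0.015, 0], [0, 0, 0]], [-1, [0, 0.03, 0], [0, 0, 0]], [-1, [0, 0.045, 0], [0, 0, 0]], [-1, [0, 0.057, 0], [0, 0, 0]], [-1, [0, 0.057, 0], [0, 0, 0]]]}}

```text
time: 6.02
ee_pos: [0.6287, -0.1604, 0.228]
tool_rot: [0.001, 1.0, -0.007, 0.003]
contact_force: [-1.0, -14.6, 4.9]
opening: 0.0197
grasp_force: 61.1
```

>>> {"op": "jog_arm", "data": {"deltas": [[-1, [0, -0.015, 0], [0, 0, 0]], [-1, [0, -0.03, 0], [0, 0, 0]], [-1, [0, -0.045, 0], [0, 0, 0]], [-1, [0, -0.057, 0], [0, 0, 0]], [-1, [0, -0.057, 0], [0, 0, 0]]]}}

```text
time: 6.65
ee_pos: [0.6285, -0.2056, 0.2283]
tool_rot: [-0.002, 1.0, 0.005, 0.003]
contact_force: [-0.4, 18.6, 13.1]
opening: 0.02
grasp_force: 62.0
```

```bash
cat >> h.py <<'E'
def prof(g): # darkness along the channel's middle rows
    d=g[150:178].min(axis=2).mean(axis=0); return [int(v) for v in d[60:330:6]]
def ballx(g):
    r=g[:,:,:].max(axis=2)[145:182,60:330]; m=(r<90).astype(np.uint8)
    n,l,s,c=cv2.connectedComponentsWithStats(m); return [(s[i].tolist(),np.round(c[i]+[60,145]).tolist()) for i in range(1,n) if s[i][4]>60]
E
python3 - <<'E'
from h import *
print(ballx(cv2.imread('pics/z_t1.png')));print(ballx(ball('t2.png')),arm.observe()['ee_pos'])
E
```

```text
[([100, 0, 12, 36, 315], [165.0, 162.0]), ([155, 0, 45, 37, 1490], [236.0, 164.0])]
[([151, 0, 40, 37, 1187], [230.0, 163.0])] [ 0.62848811 -0.20555342  0.22827007]
```

View pics/z_t2.png

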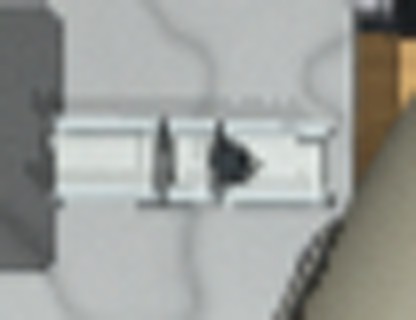

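The ball now overlaps the right mark, centre about (233,163). It may still be rolling, so I'll let it settle and measure again.

>>> {"op": "jog_arm", "data": {"deltas": [[-1, [0, 0.003, 0], [0, 0, 0]], [-1, [0, 0.003, 0], [0, 0, 0]], [-1, [0, 0.003, 0], [0, 0, 0]], [-1, [0, 0.003, 0], [0, 0, 0]]]}}

```text
time: 7.2
ee_pos: [0.6285, -0.2054, 0.2283]
tool_rot: [-0.001, 1.0, 0.002, 0.003]
contact_force: [-0.6, 9.8, 11.0]
opening: 0.02
grasp_force: 61.8
```

```bash
python3 - <<'E'
from h import *
a=cv2.imread('pics/z_t1.png')
for g in (cv2.imread('pics/z_t1.png'),cv2.imread('pics/z_t2.png'),ball('t3.png')): print(prof(g))
E
```

```text
[165, 195, 206, 204, 204, 204, 203, 203, 204, 209, 209, 206, 204, 193, 206, 185, 120, 76, 76, 137, 207, 211, 199, 197, 198, 145, 73, 37, 50, 59, 58, 50, 51, 87, 135, 182, 212, 215, 215, 215, 215, 215, 218, 208, 186]
[202, 207, 207, 206, 205, 206, 206, 206, 207, 208, 208, 208, 207, 195, 208, 186, 123, 108, 96, 137, 210, 212, 206, 202, 187, 116, 66, 51, 54, 51, 44, 72, 134, 178, 207, 217, 217, 216, 217, 216, 213, 215, 225, 195, 143]
[202, 207, 206, 205, 205, 204, 205, 206, 207, 208, 208, 209, 208, 196, 209, 187, 124, 107, 95, 137, 208, 204, 209, 175, 103, 67, 54, 53, 49, 42, 79, 151, 208, 214, 216, 216, 215, 217, 218, 216, 213, 216, 225, 194, 143]
```

>>> {"op": "jog_arm", "data": {"deltas": [[-1, [0, 0.015, 0], [0, 0, 0]], [-1, [0, 0.03, 0], [0, 0, 0]], [-1, [0, 0.045, 0], [0, 0, 0]], [-1, [0, 0.054, 0], [0, 0, 0]], [-1, [0, 0.054, 0], [0, 0, 0]]]}}

```text
time: 7.88
ee_pos: [0.6286, -0.1603, 0.2281]
tool_rot: [0.002, 1.0, -0.006, 0.003]
contact_force: [-1.5, -15.0, 8.0]
opening: 0.0199
grasp_force: 62.1
```

```bash
python3 - <<'E'
from h import *
print(prof(ball('t4.png')))
E
```

```text
[202, 207, 207, 206, 206, 205, 205, 206, 206, 209, 209, 209, 208, 195, 208, 186, 124, 107, 96, 137, 209, 209, 207, 193, 158, 90, 59, 65, 75, 87, 95, 101, 105, 109, 112, 115, 118, 121, 124, 125, 127, 128, 131, 133, 136]
```

>>> {"op": "jog_arm", "data": {"deltas": [[-1, [0, -0.015, 0], [0, 0, 0]], [-1, [0, -0.03, 0], [0, 0, 0]], [-1, [0, -0.045, 0], [0, 0, 0]], [-1, [0, -0.057, 0], [0, 0, 0]], [-1, [0, -0.057, 0], [0, 0, 0]]]}}

```text
time: 8.55
ee_pos: [0.6285, -0.2056, 0.2276]
tool_rot: [-0.002, 1.0, 0.005, 0.003]
contact_force: [0.6, 18.1, 12.8]
opening: 0.0197
grasp_force: 63.7
```

>>> {"op": "jog_arm", "data": {"deltas": [[-1, [0, 0.002, 0], [0, 0, 0]], [-1, [0, 0.003, 0], [0, 0, 0]], [-1, [0, 0.003, 0], [0, 0, 0]], [-1, [0, 0.003, 0], [0, 0, 0]], [-1, [0, 0.003, 0], [0, 0, 0]]]}}

```text
time: 9.18
ee_pos: [0.6284, -0.2054, 0.2276]
tool_rot: [-0.001, 1.0, 0.002, 0.003]
contact_force: [-0.4, 9.8, 9.3]
opening: 0.0199
grasp_force: 63.5
```

>>> {"op": "jog_arm", "data": {"deltas": [[-1, [0, 0, 0], [0, 0, 0]], [-1, [0, 0, 0], [0, 0, 0]], [-1, [0, 0, 0], [0, 0, 0]], [-1, [0, 0, 0], [0, 0, 0]]]}}

```text
time: 9.68
ee_pos: [0.6285, -0.2054, 0.2276]
tool_rot: [-0.001, 1.0, 0.002, 0.003]
contact_force: [-1.3, 8.8, 9.8]
opening: 0.0198
grasp_force: 63.5
```

```bash
python3 - <<'E'
from h import *
print(prof(ball('t5.png')))
E
```

```text
[205, 209, 209, 208, 208, 207, 208, 209, 209, 209, 210, 211, 210, 198, 210, 188, 127, 115, 100, 133, 193, 168, 104, 62, 63, 55, 43, 53, 99, 185, 221, 218, 215, 218, 215, 213, 218, 215, 217, 218, 215, 218, 226, 197, 148]
```

View pics/z_t5.png

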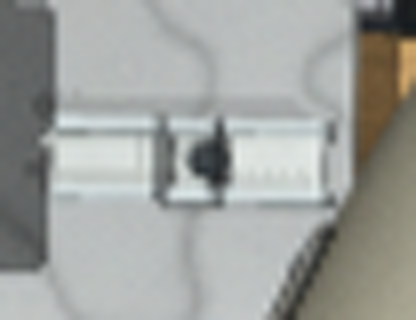

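The ball is at (209,158) between the marks at x 163 and 218, so it is about 8.5 mm off. That is one more tooth.

>>> {"op": "jog_arm", "data": {"deltas": [[-1, [0, 0.015, 0], [0, 0, 0]], [-1, [0, 0.03, 0], [0, 0, 0]], [-1, [0, 0.045, 0], [0, 0, 0]], [-1, [0, 0.054, 0], [0, 0, 0]], [-1, [0, 0.054, 0], [0, 0, 0]]]}}

```text
time: 10.35
ee_pos: [0.6286, -0.1603, 0.2282]
tool_rot: [0.001, 1.0, -0.006, 0.003]
contact_force: [-2.2, -16.0, 8.1]
opening: 0.0197
grasp_force: 62.5
```

>>> {"op": "jog_arm", "data": {"deltas": [[-1, [0, -0.015, 0], [0, 0, 0]], [-1, [0, -0.03, 0], [0, 0, 0]], [-1, [0, -0.045, 0], [0, 0, 0]], [-1, [0, -0.057, 0], [0, 0, 0]], [-1, [0, -0.057, 0], [0, 0, 0]]]}}

```text
time: 10.98
ee_pos: [0.6284, -0.2055, 0.2274]
tool_rot: [-0.002, 1.0, 0.005, 0.003]
contact_force: [-0.1, 18.1, 10.6]
opening: 0.0199
grasp_force: 64.4
```

>>> {"op": "jog_arm", "data": {"deltas": [[-1, [0, 0.002, 0], [0, 0, 0]], [-1, [0, 0.004, 0], [0, 0, 0]], [-1, [0, 0.004, 0], [0, 0, 0]], [-1, [0, 0.004, 0], [0, 0, 0]], [-1, [0, 0.004, 0], [0, 0, 0]]]}}

```text
time: 11.6
ee_pos: [0.6285, -0.2047, 0.2275]
tool_rot: [-0.001, 1.0, 0.002, 0.003]
contact_force: [-0.3, 7.7, 9.9]
opening: 0.0198
grasp_force: 64.2
```

>>> {"op": "jog_arm", "data": {"deltas": [[-1, [0, 0, 0], [0, 0, 0]], [-1, [0, 0, 0], [0, 0, 0]], [-1, [0, 0, 0], [0, 0, 0]], [-1, [0, 0, 0], [0, 0, 0]]]}}

```text
time: 12.1
ee_pos: [0.6285, -0.2048, 0.2275]
tool_rot: [-0.001, 1.0, 0.002, 0.003]
contact_force: [0.8, 8.4, 9.2]
opening: 0.0199
grasp_force: 64.2
```

```bash
python3 - <<'E'
from h import *
print(prof(ball('t6.png')))
E
```

```text
[209, 205, 209, 210, 206, 209, 211, 211, 212, 212, 213, 214, 212, 201, 213, 187, 129, 153, 111, 63, 60, 59, 54, 51, 51, 48, 67, 94, 123, 193, 223, 220, 215, 219, 217, 217, 221, 218, 220, 221, 217, 220, 226, 204, 165]
```

View pics/z_t6.png

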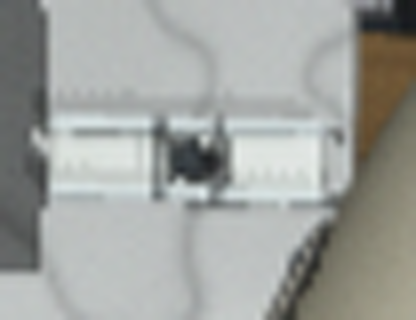

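The ball is at (193,160), midway between the marks at x 160 and 220, so the slab is level. I'm releasing the lever and going to the wedge.

>>> {"op": "jog_arm", "data": {"deltas": [[1, [0, 0, 0], [0, 0, 0]], [1, [0, 0, 0], [0, 0, 0]], [1, [0, 0, 0], [0, 0, 0]], [1, [0, 0, 0.05], [0, 0, 0]], [1, [0, 0, 0.1], [0, 0, 0]]]}}

```text
time: 12.78
ee_pos: [0.6264, -0.2077, 0.3244]
tool_rot: [0.0, 1.0, 0.001, -0.001]
contact_force: [1.0, -1.2, 0.6]
opening: 0.0856
grasp_force: 0.0
```

>>> {"op": "jog_arm", "data": {"deltas": [[1, [-0.022, 0.055, 0], [0, 0, -2]], [1, [-0.044, 0.11, 0], [0, 0, -4]], [1, [-0.066, 0.165, 0], [0, 0, -6]], [1, [-0.088, 0.22, 0], [0, 0, -6]], [1, [-0.11, 0.275, 0], [0, 0, -6]]]}}

```text
time: 13.4
ee_pos: [0.5162, 0.0686, 0.3242]
tool_rot: [0.053, 0.999, 0.0, 0.0]
contact_force: [0.8, 1.4, 0.0]
opening: 0.0852
grasp_force: 0.0
```

>>> {"op": "jog_arm", "data": {"deltas": [[1, [-0.022, 0.055, 0], [0, 0, 0]], [1, [-0.044, 0.11, 0], [0, 0, 0]], [1, [-0.066, 0.165, 0], [0, 0, 0]], [1, [-0.088, 0.22, 0], [0, 0, 0]], [1, [-0.11, 0.275, 0], [0, 0, 0]]]}}

```text
time: 14.02
ee_pos: [0.4064, 0.3439, 0.3243]
tool_rot: [0.053, 0.999, 0.0, 0.0]
contact_force: [0.9, 0.2, 0.9]
opening: 0.0856
grasp_force: 0.0
```

```bash
python3 - <<'E'
from h import *
t=snap('top','t7.png')
a=cv2.resize(t[145:235,255:405],(800,480),interpolation=cv2.INTER_CUBIC)
cv2.imwrite('pics/c7.png',a[...,::-1]); s=arm.observe();print(s['ee_pos'],s['joints'])
E
```

```text
[0.40323591 0.34947983 0.32403161] [0.56110399 0.22296162 0.15063601 1.49784592 0.00440726 0.6605555 ]
```

View pics/c7.png

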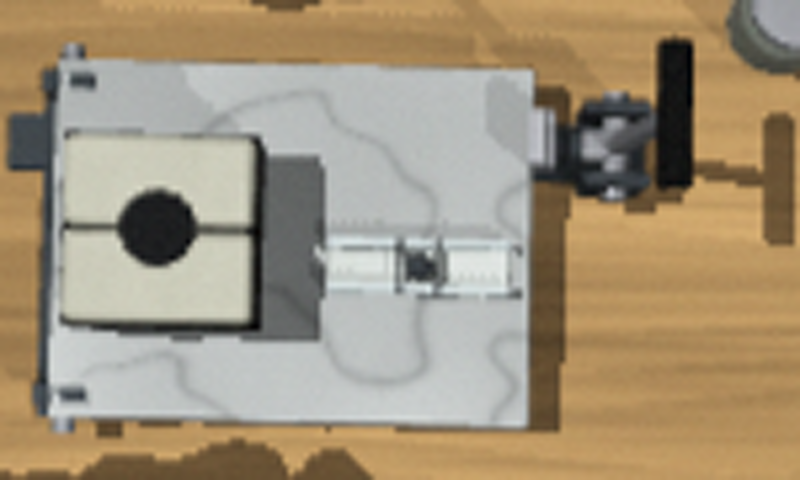

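The ball (420,267) sits between the marks (402,440). The free edge runs from (533,70) to (527,427). Now descending to grip the wedge.

```bash
python3 - <<'E'
from h import *
P=lambda x,y:(255+x/5.333,145+y/5.333)
for q in((533,70),(527,427),(60,62),(50,415)): print(onz('top',*P(*q),.07))
E
```

```text
[ 0.67608642 -0.12900872  0.07      ]
[ 0.43824666 -0.12924925  0.07      ]
[0.67525809 0.18693842 0.07      ]
[0.43949977 0.18740164 0.07      ]
```

>>> {"op": "jog_arm", "data": {"deltas": [[1, [-0.005, 0.033, -0.05], [0, 0, 0]], [1, [-0.005, 0.033, -0.11], [0, 0, 0]], [1, [-0.005, 0.033, -0.17], [0, 0, 0]], [1, [-0.005, 0.033, -0.23], [0, 0, 0]], [1, [-0.005, 0.033, -0.23], [0, 0, 0]]]}}

```text
time: 14.7
ee_pos: [0.3985, 0.3724, 0.0898]
tool_rot: [0.053, 0.999, -0.003, -0.004]
contact_force: [-0.2, 0.1, 0.3]
opening: 0.0853
grasp_force: 0.0
```

>>> {"op": "jog_arm", "data": {"deltas": [[1, [0, 0.005, -0.04], [0, 0, 0]], [1, [0, 0.005, -0.076], [0, 0, 0]], [1, [0, 0.005, -0.076], [0, 0, 0]], [-1, [0, 0.005, -0.076], [0, 0, 0]], [-1, [0, 0.005, -0.076], [0, 0, 0]]]}}

```text
time: 15.32
ee_pos: [0.4039, 0.3816, 0.0209]
tool_rot: [0.053, 0.999, 0.001, 0.002]
contact_force: [-0.9, 5.4, 3.7]
opening: 0.0515
grasp_force: 3.5
```

>>> {"op": "jog_arm", "data": {"deltas": [[-1, [0, 0, 0], [0, 0, 0]], [-1, [0, 0, 0], [0, 0, 0]], [-1, [0, 0, 0], [0, 0, 0]], [-1, [0, 0, 0], [0, 0, 0]]]}}

```text
time: 15.82
ee_pos: [0.404, 0.3819, 0.021]
tool_rot: [0.052, 0.999, 0.002, 0.002]
contact_force: [0.4, 1.0, 6.3]
opening: 0.0452
grasp_force: 62.1
```

>>> {"op": "jog_arm", "data": {"deltas": [[-1, [0, 0, 0.03], [0, 0, 0]], [-1, [0, 0, 0.09], [0, 0, 0]], [-1, [0, 0, 0.15], [0, 0, 0]], [-1, [0, 0, 0.21], [0, 0, 0]], [-1, [0, 0, 0.27], [0, 0, 0]]]}}

```text
time: 16.45
ee_pos: [0.4014, 0.38, 0.291]
tool_rot: [0.052, 0.999, 0.0, 0.0]
contact_force: [2.0, 1.4, -3.8]
opening: 0.045
grasp_force: 62.4
```

>>> {"op": "jog_arm", "data": {"deltas": [[-1, [0.01, -0.05, 0.01], [0, 0, 8]], [-1, [0.02, -0.1, 0.02], [0, 0, 16]], [-1, [0.03, -0.15, 0.02], [0, 0, 24]], [-1, [0.04, -0.2, 0.02], [0, 0, 32]], [-1, [0.04, -0.25, 0.02], [0, 0, 40]]]}}

```text
time: 17.08
ee_pos: [0.442, 0.1286, 0.3087]
tool_rot: [-0.294, 0.956, -0.0, 0.0]
contact_force: [0.0, -1.4, -3.1]
opening: 0.0454
grasp_force: 62.1
```

```bash
python3 - <<'E'
from h import *
t=snap('top','t8.png');s=snap('scene','s8.png')
cv2.imwrite('pics/m8.png',np.hstack([t[100:340,180:500],s[60:300,180:500]])[...,::-1]); s=arm.observe();print(s['ee_pos'],s['joints'])
E
```

```text
[0.44150432 0.12638738 0.30886275] [ 0.10489706  0.07576953 -0.06075376  1.43471525 -0.00178196 -0.4852189 ]
```

View pics/m8.png

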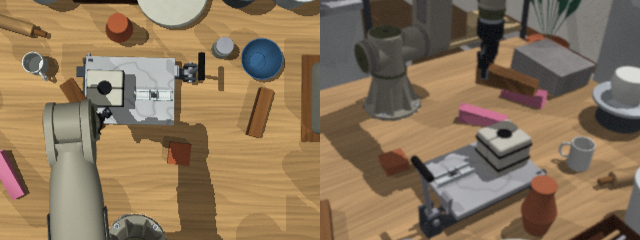

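The wedge is held level in the gripper (top panel about (75,95), scene panel about (505,78)), and the slab is still level. Carrying on to the free end.

>>> {"op": "jog_arm", "data": {"deltas": [[-1, [0.005, -0.05, 0], [0, 0, 9]], [-1, [0.01, -0.1, 0], [0, 0, 18]], [-1, [0.015, -0.15, 0], [0, 0, 27]], [-1, [0.02, -0.2, 0], [0, 0, 36]], [-1, [0.025, -0.25, 0], [0, 0, 45]]]}}

```text
time: 17.8
ee_pos: [0.4669, -0.1207, 0.3089]
tool_rot: [-0.638, 0.77, -0.0, 0.0]
contact_force: [1.3, 0.1, -2.9]
opening: 0.0453
grasp_force: 62.9
```

>>> {"op": "jog_arm", "data": {"deltas": [[-1, [0.005, -0.05, 0], [0, 0, 5]], [-1, [0.01, -0.1, 0], [0, 0, 9]], [-1, [0.014, -0.15, 0], [0, 0, 11]], [-1, [0.015, -0.19, 0], [0, 0, 11]], [-1, [0.015, -0.19, 0], [0, 0, 11]]]}}

```text
time: 18.42
ee_pos: [0.482, -0.312, 0.3077]
tool_rot: [-0.706, 0.709, 0.0, -0.0]
contact_force: [-0.1, 0.6, -2.9]
opening: 0.0454
grasp_force: 63.1
```

>>> {"op": "jog_arm", "data": {"deltas": [[-1, [0, 0, -0.06], [0, 0, 0]], [-1, [0, 0, -0.12], [0, 0, 0]], [-1, [0, 0, -0.18], [0, 0, 0]], [-1, [0, 0, -0.24], [0, 0, 0]], [-1, [0, 0, -0.265], [0, 0, 0]]]}}

```text
time: 19.05
ee_pos: [0.48, -0.3062, 0.0399]
tool_rot: [0.707, -0.707, -0.003, 0.0]
contact_force: [-0.0, -0.0, -4.5]
opening: 0.0457
grasp_force: 63.2
```

```bash
python3 - <<'E'
from h import *
t=snap('top','t9.png');s=snap('scene','s9.png')
a=cv2.resize(t[140:250,330:470],(480,377),interpolation=cv2.INTER_CUBIC);b=cv2.resize(s[195:315,180:282],(320,377),interpolation=cv2.INTER_CUBIC)
cv2.imwrite('pics/m9.png',np.hstack([a,b])[...,::-1]); s=arm.observe();print(s['ee_pos'],s['contact_force'])
E
```

```text
[ 0.48001167 -0.30638183  0.04030122] [-0.57143368  0.30155339 -3.04462567]
```

View pics/m9.png

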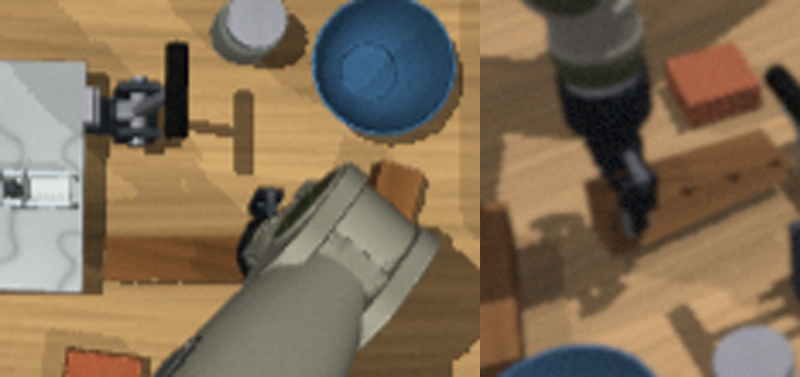

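The wedge is flat and square over bare table, its tip at crop (105,258) just outside the slab edge (84,258). Lowering it, then pushing in.

>>> {"op": "jog_arm", "data": {"deltas": [[-1, [0, 0, -0.01], [0, 0, 0]], [-1, [0, 0, -0.016], [0, 0, 0]], [-1, [0, 0, -0.019], [0, 0, 0]], [-1, [0, 0, -0.019], [0, 0, 0]]]}}

```text
time: 19.65
ee_pos: [0.4822, -0.3098, 0.0247]
tool_rot: [-0.707, 0.707, -0.0, -0.0]
contact_force: [-0.5, 0.5, -3.7]
opening: 0.0457
grasp_force: 63.2
```

>>> {"op": "jog_arm", "data": {"deltas": [[-1, [0, 0, -0.003], [0, 0, 0]], [-1, [0, 0, -0.004], [0, 0, 0]], [-1, [0, 0, -0.004], [0, 0, 0]]]}}

```text
time: 20.02
ee_pos: [0.4824, -0.31, 0.0211]
tool_rot: [-0.707, 0.707, -0.001, 0.0]
contact_force: [-1.5, 0.1, 4.2]
opening: 0.0459
grasp_force: 63.5
```

>>> {"op": "jog_arm", "data": {"deltas": [[-1, [0, 0.025, 0], [0, 0, 0]], [-1, [0, 0.05, 0], [0, 0, 0]], [-1, [0, 0.075, 0], [0, 0, 0]], [-1, [0, 0.1, 0], [0, 0, 0]], [-1, [0, 0.115, 0], [0, 0, 0]]]}}

```text
time: 20.65
ee_pos: [0.4824, -0.1931, 0.0211]
tool_rot: [0.708, -0.707, 0.001, 0.0]
contact_force: [0.3, -4.9, 4.9]
opening: 0.0453
grasp_force: 64.1
```

>>> {"op": "jog_arm", "data": {"deltas": [[-1, [0, 0.006, 0], [0, 0, 0]], [-1, [0, 0.012, 0], [0, 0, 0]], [-1, [0, 0.012, 0], [0, 0, 0]]]}}

```text
time: 21.02
ee_pos: [0.4826, -0.1814, 0.0211]
tool_rot: [0.708, -0.707, 0.001, -0.0]
contact_force: [0.5, -1.6, 6.2]
opening: 0.0451
grasp_force: 64.1
```

>>> {"op": "jog_arm", "data": {"deltas": [[-1, [0, 0.003, 0], [0, 0, 0]], [-1, [0, 0.006, 0], [0, 0, 0]], [-1, [0, 0.006, 0], [0, 0, 0]]]}}

```text
time: 21.4
ee_pos: [0.4827, -0.1761, 0.0211]
tool_rot: [0.707, -0.707, 0.001, -0.0]
contact_force: [0.7, -2.2, 6.6]
opening: 0.0455
grasp_force: 64.1
```

>>> {"op": "jog_arm", "data": {"deltas": [[-1, [0, 0.002, 0], [0, 0, 0]], [-1, [0, 0.004, 0], [0, 0, 0]], [-1, [0, 0.004, 0], [0, 0, 0]]]}}

```text
time: 21.78
ee_pos: [0.4827, -0.1723, 0.0211]
tool_rot: [0.707, -0.707, 0.001, 0.0]
contact_force: [0.3, -3.2, 5.9]
opening: 0.0456
grasp_force: 64.1
```

>>> {"op": "jog_arm", "data": {"deltas": [[-1, [0, 0.002, 0], [0, 0, 0]], [-1, [0, 0.004, 0], [0, 0, 0]], [-1, [0, 0.004, 0], [0, 0, 0]]]}}

```text
time: 22.15
ee_pos: [0.4827, -0.1683, 0.0211]
tool_rot: [0.707, -0.707, 0.001, 0.0]
contact_force: [0.0, -3.7, 7.2]
opening: 0.0455
grasp_force: 64.1
```

>>> {"op": "jog_arm", "data": {"deltas": [[-1, [0, 0.002, 0], [0, 0, 0]], [-1, [0, 0.003, 0], [0, 0, 0]], [-1, [0, 0.003, 0], [0, 0, 0]]]}}

```text
time: 22.52
ee_pos: [0.4827, -0.1656, 0.0211]
tool_rot: [0.707, -0.707, 0.001, 0.0]
contact_force: [0.5, -4.2, 6.1]
opening: 0.0454
grasp_force: 64.2
```

>>> {"op": "jog_arm", "data": {"deltas": [[-1, [0, 0.001, 0], [0, 0, 0]], [-1, [0, 0.002, 0], [0, 0, 0]], [-1, [0, 0.002, 0], [0, 0, 0]]]}}

```text
time: 22.9
ee_pos: [0.4827, -0.1646, 0.0211]
tool_rot: [-0.707, 0.707, -0.002, -0.001]
contact_force: [-1.4, -8.5, 3.8]
opening: 0.0452
grasp_force: 64.1
```

```bash
python3 - <<'E'
from h import *
t=snap('top','t10.png');s=snap('scene','s10.png')
a=cv2.resize(t[160:235,310:405],(480,379),interpolation=cv2.INTER_CUBIC);b=cv2.resize(s[195:315,200:302],(320,379),interpolation=cv2.INTER_CUBIC)
cv2.imwrite('pics/m10.png',np.hstack([a,b])[...,::-1]); print(prof(ball('t11.png')))
E
```

```text
[210, 206, 209, 210, 206, 209, 211, 213, 213, 213, 213, 214, 214, 203, 215, 188, 127, 156, 110, 58, 56, 51, 43, 41, 47, 56, 89, 102, 101, 174, 205, 203, 201, 200, 200, 200, 200, 202, 202, 201, 200, 201, 207, 183, 142]
```

View pics/m10.png

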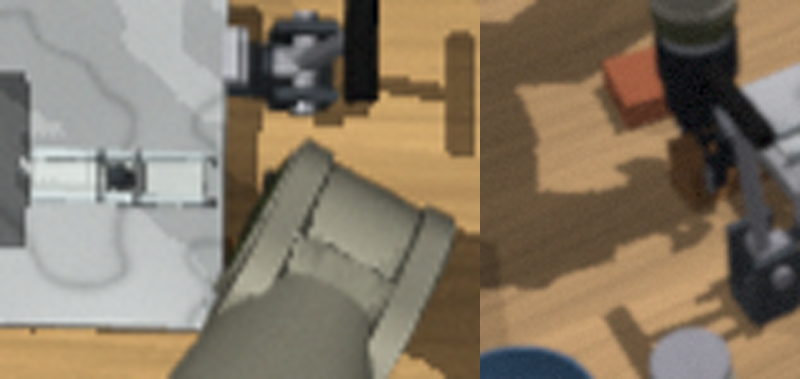

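The push force jumped to 8.5 N at the expected depth (about 116 mm), so the wedge is snug. The ball is still centred at (120,177). Releasing and rising straight up.

>>> {"op": "jog_arm", "data": {"deltas": [[1, [0, 0, 0], [0, 0, 0]], [1, [0, 0, 0], [0, 0, 0]], [1, [0, 0, 0], [0, 0, 0]], [1, [0, 0, 0], [0, 0, 0]], [1, [0, -0.004, 0.03], [0, 0, 0]]]}}

```text
time: 23.68
ee_pos: [0.48, -0.1662, 0.0485]
tool_rot: [0.707, -0.707, -0.003, 0.001]
contact_force: [-0.7, -0.4, -0.5]
opening: 0.0853
grasp_force: 0.0
```

>>> {"op": "jog_arm", "data": {"deltas": [[1, [0, -0.01, 0.05], [0, 0, 0]], [1, [0, -0.02, 0.11], [0, 0, 0]], [1, [0, -0.03, 0.17], [0, 0, 0]], [1, [-0.04, -0.07, 0.2], [0, 0, 0]], [1, [-0.08, -0.1, 0.2], [0, 0, 0]]]}}

```text
time: 24.3
ee_pos: [0.4028, -0.2696, 0.2533]
tool_rot: [0.708, -0.707, 0.003, -0.0]
contact_force: [0.1, -0.5, -1.7]
opening: 0.0854
grasp_force: 0.0
```

>>> {"op": "jog_arm", "data": {"deltas": [[1, [-0.02, -0.05, 0], [0, 0, 0]], [1, [-0.02, -0.1, 0], [0, 0, 0]], [1, [-0.02, -0.12, 0], [0, 0, 0]], [1, [-0.02, -0.12, 0], [0, 0, 0]]]}}

```text
time: 24.8
ee_pos: [0.3818, -0.3883, 0.2496]
tool_rot: [-0.706, 0.708, 0.001, 0.0]
contact_force: [0.2, 0.7, 0.4]
opening: 0.0852
grasp_force: 0.0
```

```bash
python3 - <<'E'
from h import *
g=ball('t12.png');print(prof(g))
t=cv2.imread('pics/t12.png');c=t[155:240,325:400]
hsv=cv2.cvtColor(c,cv2.COLOR_BGR2HSV);mk=((hsv[...,0]<15)&(hsv[...,1]>120)&(hsv[...,2]>65)&(hsv[...,2]<165)).astype(np.uint8)
cs,_=cv2.findContours(mk,0,2);k=max(cs,key=cv2.contourArea);bx=cv2.boxPoints(cv2.minAreaRect(k))+[325,155]
print(np.round([onz('top',u,v,.055)[:2] for u,v in bx],4).tolist())
E
```

```text
[210, 206, 208, 208, 204, 207, 209, 211, 211, 212, 212, 213, 212, 201, 213, 187, 127, 154, 108, 59, 59, 57, 52, 49, 55, 64, 95, 114, 123, 192, 223, 220, 215, 219, 217, 216, 220, 217, 219, 219, 216, 219, 227, 204, 163]
[[0.5027, -0.1333], [0.504, -0.1939], [0.4576, -0.1947], [0.4563, -0.1341]]
```

```bash
python3 -c "
from plant import arm
print(arm.close_job())"
```

```text
the job is handed in; nothing more can be done
None
```

The slab is pumped level (ball centred between its marks), and the wedge is pushed in snug, about 115 mm under the robot-side half of the free end; the arm is clear and the job is handed in, with no verdict shown.

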